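# Sign out the hall mirror and hold it up for a visitor

### The arm

A 6-joint arm with a two-finger parallel gripper is mounted at the origin on the work surface. World frame = base frame: x ahead of the robot, y to its left, z up, the work surface at z = 0. Lengths are in mm, angles in rad, forces in N, time in s.
With the tool pointing down it reaches from about 425 to 950 mm from the base axis. Payload 3.5 kg.
Tool frame: the origin (TCP) lies at the very end of the fingers, on their centre line; the grasp point (between the pads) lies 19 mm behind it (arm.hold_point_z is the distance from the TCP to the grasp point, in mm); z points along the fingers, y is the line along which they close (so a half turn about z gives the same grasp; the last joint's range is limited). The gripper opens to 85 mm and grips with 20 to 120 N. Pads are 22 mm wide; open, the fingers measure 114 mm over their backs; the gripper's body (76 mm by 85 mm) begins 54 mm behind the grasp point. The pads swing forward as they close: fully open they stand 13 mm farther back than shut.
Start: joints at [-1.251, 0.286, 1.577, -0, 1.279, -0.15], TCP at [305.598, -601.844, 231.325] pointing down, gripper open.
Joint ranges: [-2.77, 2.77], [-0.9, 2.22], [0.21, 2.48], [-1.53, 4.67], [0.24, 2.81], [-2.84, 2.84]. Speed limits (rad/s): [2.79, 2.79, 3.14, 3.14, 3.14, 3.14].

### API

Orientations are given as a 3x3 rotation matrix whose columns are the frame's x, y, z axes.
In Python, from station import arm gives the robot as it stands. The module is installed in compiled form; this text tells all that it offers.
- The arm moves only by the tool step_arm, never from a script. Its argument "plan" is a list that holds one entry, the list of rows, each a list of 7 numbers: the shift along the tool's x, y, z scaled (see below), then the turn, a rotation vector about the tool's x, y, z scaled (see below), then the gripper command: -1 is shut, 1 is fully open, values between are in proportion. In form: [[[x, y, z, rx, ry, rz, fingers], ...]]. A call has 1 to 10 rows; each row is the pose to reach, as a shift and turn from the pose commanded when the call began, along the tool's axes at that moment; what a row does not reach only later rows make up. The controller multiplies each number of a shift by 0.15 m and each number of a turn by 60 degrees. A row lasts 1/10 s, in which the tool goes at most 50 mm and 8.59 degrees, less where a joint would pass 70% of its speed; a pose out of reach is approached as far as the arm can. A call with a number of a shift or a turn outside -1 to 1 is refused whole. A call with a gripper value outside its range is refused whole. The fingers move at their own pace and stop on an object; "force" is the grip in N (left out, the last holds). Time passes only in rows, so rows that repeat a pose let the fingers close. It gives the time, the measured TCP pose, the force, the opening and the grip force at its end, in the units of the state.
- arm.get_state(): the state, without advancing time (a new reading comes with each control period).
- arm.snapshot(name): name is "scene" or "top"; returns the picture (420x560x3 uint8, blue, green, red); there is no depth.
- arm.camera_model(name): a dict with "fx", "fy", "cx", "cy" (pixels), "R" (3x3) and "t" (3): a world point X has camera coordinates R X + t. Camera axes: x right, y down, z forward; pixel columns grow to the right and rows downward; lengths in mm; the calibration is good to about 2 mm. A picture is of the moment at which its call begins. camera_model takes no time and is no camera call.
- arm.hand_in(): hands the job in; it is judged then, once.
Trained networks look in the newest picture that a camera, given by its name, has taken for a name from the list of things; names that differ only in an ending like _2 or _b are one class to them, and where a whole thing is asked for, a point or a joint stands for the part that bears it (a point fixed in the world has none). Each returns a list of dicts, best first, with "score" (0 to 1); they miss things now and then, are a little off and sometimes report something else, mostly with a low value. They report only what shows in the picture. A call takes as long as a camera call. They do not tell look-alikes from the thing itself.
- arm.find_in(thing, camera): "at" ([x, y, z] in mm, in world coordinates, good to about 4 mm: the middle of the surface that is visible of it).
- arm.outline_of(thing, camera): "region" (420x560 bool, what is visible of it).
The state is a dict: "time": time; "qpos": joint angles; "joint_velocities": joint speeds; "joint_torque": joint torques, N m; "tool_pos": TCP position; "tcp_rot": TCP orientation; "force": force on the tool from outside, world axes, zero at the start; "moment": the same for the moment, N m; "opening": finger opening in mm; "grasp_force": force on a finger pad.
Only numpy, scipy, OpenCV 4.12 (cv2) and the standard library are available. Lean on these libraries where they do the work, as an engineer would, in place of code of your own. Each camera call takes 0.05 s, during which the arm holds its last target. There are 200 camera calls.

### The job

Sign out the round mirror: hang the oblong yellow key tag by its hole on the empty hook of the plywood board and let go of it, then draw the mirror by its handle out of its slotted holder. Hold the mirror up for a visitor standing across the table from the robot: handle uppermost, disc about 20 cm above the table, its steel face turned to the visitor's side and tipped back so that it looks half-way up towards the ceiling (about 45 degrees). Finish while still holding it like that, with nothing else touching it, and leave the other things on the table and the key ring on its hook undisturbed.

Things in the scene. Friction and masses are not known exactly. Their poses are not given: they have to be found in the camera images.
- tag_center (a point): centre (half-way up) of the loose oblong tag, yellow plastic, 80 x 36 x 8 mm, 28 g, lying flat on the table. Its x runs along the length towards the end with the hole, y across the 36 mm width, z through the thickness.
- tag_hole (a point): centre of the tag's round 16 mm through hole, 26 mm from the tag's centre along its x (14 mm from that end).
- hook_a_tip (a point): top end of the upturned tip of the empty hook, 155 mm above the table. The hook is 6 mm round steel wire, fixed: a level arm sticks 45 mm out of the board's front, then turns straight up for 25 mm to this point. Axes: x points level into the board, z up. The hook's place on the board (left or right) varies, the other hook 120 mm away carries the key ring.
- hook_a_arm (a point): middle of the empty hook's level arm (its centre line), 22.5 mm out from the board's front and 130 mm above the table; axes as hook_a_tip. A tag hung properly has this arm running through its hole and hangs down freely from it: let go level with its hole round the upturned tip, it drops and swings down by itself.
- board: upright birch plywood board, fixed, 300 mm wide, 190 mm high, 15 mm thick, on a foot behind it; origin at the middle of its front's lower edge, x points level into the board (away from the hooks), y along its width. It stands at the robot's right with the hooks towards the middle of the table.
- holder: slotted plywood block, fixed, 126 mm long (y) x 60 mm wide (x) x 40 mm high, origin under its centre. Its slot, open upwards, runs along y: 100 mm long, 11 mm wide, its floor 12 mm above the table. The mirror stands in it nearly upright (up to about 6 degrees of lean), facing along the holder's +x, which is roughly the robot's left.
- mirror_disc (a point): centre of the loose round mirror's disc, 90 mm across, 8 mm thick, steel face on one side and grey plastic back, 57 mm above the table at the start. x points straight out of the steel face, y across the disc, z along the handle away from the disc. A flat foot 50 mm wide lies on the disc's lower edge, 45 mm below this point. The whole mirror is 168 mm long and weighs about 180 g.
- mirror_handle (a point): grip point on the mirror's handle, 88 mm from the disc's centre along its z; the straight handle is 80 mm long (its top end 35 mm above this point), 18 mm wide (y) and 14 mm thick (x), dark steel. It points nearly straight up at the start, this point 145 mm above the table; axes as mirror_disc.
- visitor (a point): a fixed point in the air near the far side of the table, straight ahead of the robot, 0.80 m from its base axis and 250 mm above the table, where the visitor looks from; no object is there. Hold the mirror nearer to the robot than this point, with the point in front of its steel face; axes as the world (x ahead of the robot, y to its left, z up).
- key_ring: steel ring with two mailbox keys, about 36 mm across and 80 mm high, hanging loose on the other hook; origin at the ring's centre. Leave alone.
- dish: loose white ceramic dish, 100 mm across, 30 mm high, origin under its centre. Leave alone.
- round_tag: loose round yellow plastic tag without a hole, 40 mm across, 6 mm thick, flat on the table, origin under its centre. Leave alone.
- padlock: loose brass padlock standing on its base, 42 x 22 x 68 mm, origin under its centre. Leave alone.
- bottle: loose closed clear bottle, 50 mm across, 140 mm high, origin under its centre. Leave alone.
Things that resemble listed ones, but are neither listed nor needed, are in the scene too. What is shaped like the part that bears tag_center but blue or purple is not meant. Of the things that look like the part that bears mirror_disc, the smaller one is meant.

How it is judged:
By the outcome, as a careful person would: the job done as asked, in the order asked, and still so for the second after the job is handed in, while the arm keeps its last pose, push and grip.
It also fails if it takes over 54 s, if anything falls off the work surface, if the arm or the gripper's body presses on something with over 40 N, if the wrist force passes 120 N, or if a joint passes its speed limit or range.

## Working session

There is one attempt and no reset: what is moved stays moved. The work goes in short steps, Python scripts to look and compute and a tool call to move; the robot and the scene stay as the last step left them, time stands still between calls to the robot, and variables do not carry over. Pictures are saved under pics/ and viewed, at most 10 in all, crops included, and the job is handed in when it is done.

Besides the shell and the picture viewer there is one more tool, called after ">>>" in YAML: its name, and indented under it one key for each argument. step_arm: Moves the arm, as the interface text tells. Shifts and turns lie within -1 to 1; 1 stands for 0.15 m of shift or 60 degrees of turn. Its arguments: {"type":"object","properties":{"plan":{"type":"array"},"force":{"type":"number"}},"required":["plan"]}

```bash
mkdir -p pics; cat > h.py <<'E'
from station import arm
import numpy as np, cv2
np.set_printoptions(precision=3,suppress=True)
def cam(n):
    m=arm.camera_model(n);return m,np.array(m["R"]),np.array(m["t"])
def px(n,P):
    m,R,t=cam(n);c=(R@np.atleast_2d(P).T).T+t
    return np.c_[m["fx"]*c[:,0]/c[:,2]+m["cx"],m["fy"]*c[:,1]/c[:,2]+m["cy"]]
def ray(n,uv):
    m,R,t=cam(n);d=R.T@np.array([(uv[0]-m["cx"])/m["fx"],(uv[1]-m["cy"])/m["fy"],1]);return -R.T@t,d
def onz(n,uv,z):
    o,d=ray(n,uv);return o+d*(z-o[2])/d[2]
def tri(uv1,uv2):
    o,d=ray("scene",uv1);p,e=ray("top",uv2)
    A=np.c_[d,-e];s=np.linalg.lstsq(A,p-o,rcond=None)[0]
    a=o+d*s[0];b=p+e*s[1];return (a+b)/2,np.linalg.norm(a-b)
def shot(n,f):
    im=arm.snapshot(n);cv2.imwrite("pics/"+f,im);return im
E
python3 - <<'E'
from h import *
for c in("scene","top"):
    shot(c,c+"0.png");m,R,t=cam(c);print(c,m["fx"],-R.T@t,R[2])
    for n in["tag_center","tag_hole","hook_a_tip","hook_a_arm","mirror_disc","mirror_handle","holder","board","key_ring","dish","round_tag","padlock","bottle"]:
        for d in arm.find_in(n,c)[:3]:
            p=np.array(d["at"]);print(n,round(d["score"],2),p.round(),px(c,p)[0].round())
print(arm.get_state()["time"],arm.hold_point_z)
E
```

```text
scene 492.93715258595915 [1184.886  143.167 1087.105] [-0.556 -0.156 -0.816]
tag_center 0.85 [ 556. -214.    7.] [220. 228.]
tag_center 0.73 [ 346. -224.   11.] [241. 167.]
tag_hole 0.97 [ 557. -214.   10.] [220. 228.]
tag_hole 0.76 [ 440. -117.    7.] [268. 201.]
tag_hole 0.6 [ 346. -221.   10.] [242. 167.]
hook_a_tip 0.43 [ 456. -337.  135.] [182. 159.]
hook_a_arm 0.64 [ 453. -339.  134.] [182. 158.]
mirror_disc 0.59 [331. 268.  88.] [422. 181.]
mirror_handle 0.88 [330. 272.  89.] [424. 180.]
mirror_handle 0.59 [558. 242. 107.] [402. 248.]
holder 0.7 [565. 238.  43.] [395. 264.]
board 0.96 [ 560. -361.  108.] [159. 195.]
dish 0.92 [646. -29.  14.] [279. 273.]
round_tag 0.73 [418.  63.   8.] [335. 209.]
padlock 0.84 [715.  77.  39.] [315. 305.]
bottle 0.92 [754. 289.  92.] [411. 335.]
bottle 0.19 [646. -27.  12.] [280. 274.]
top 471.09556360942366 [ 498.985  -40.732 1164.194] [ 0.068  0.016 -0.998]
tag_center 0.73 [ 346. -225.    9.] [365. 304.]
tag_center 0.73 [ 560. -219.    6.] [362. 215.]
tag_center 0.55 [ 434. -118.    7.] [321. 267.]
tag_hole 0.92 [ 433. -118.    8.] [321. 267.]
tag_hole 0.76 [ 341. -224.    8.] [365. 306.]
tag_hole 0.72 [ 557. -214.    9.] [361. 216.]
hook_a_tip 0.52 [ 450. -344.  133.] [430. 263.]
mirror_disc 0.69 [539. 238.  82.] [169. 222.]
mirror_disc 0.68 [327. 260. 104.] [154. 316.]
mirror_handle 0.79 [542. 244.  87.] [166. 220.]
mirror_handle 0.74 [330. 261. 100.] [155. 315.]
mirror_handle 0.71 [542. 228.  40.] [178. 221.]
holder 0.19 [424.  60.   6.] [248. 270.]
board 0.63 [ 506. -367.   96.] [435. 237.]
dish 0.94 [656. -25.  12.] [283. 176.]
dish 0.54 [ 453. -342.  134.] [429. 262.]
round_tag 0.55 [421.  59.   5.] [249. 272.]
padlock 0.53 [703.  76.  43.] [242. 155.]
bottle 0.93 [739. 285.  92.] [149. 135.]
1.4 18.700000000000003
```

View pics/scene0.png

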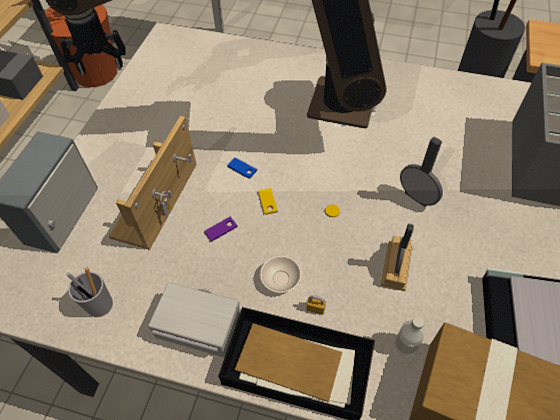

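View pics/top0.png

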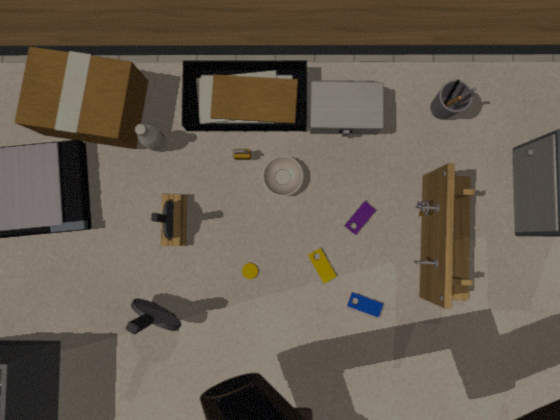

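The pictures show the yellow tag at scene (268,201) / top (321,267), with its hole end still to be settled. The empty hook is near scene (182,158) / top (428,262), and the key ring is at scene (162,200). The mirror in its holder is at scene (400,255) / top (170,220), and the larger look-alike stands at scene (425,180).

```bash
python3 - <<'E'
from h import *
S=cv2.imread("pics/scene0.png");T=cv2.imread("pics/top0.png")
def crop(im,u,v,w=50,h=37.5,s=8):
    M=np.array([[s,0,-(u-w/2)*s],[0,s,-(v-h/2)*s]],float);return cv2.warpAffine(im,M,(int(w*s),int(h*s)),flags=cv2.INTER_CUBIC)
cv2.imwrite("pics/m1.png",np.vstack([np.hstack([crop(S,182,160),crop(T,430,262)]),np.hstack([crop(S,268,201),crop(T,321,266)])]))
cv2.imwrite("pics/m2.png",np.hstack([crop(S,400,256,66.7,100,6),crop(T,172,220,66.7,100,6)]))
for n,im in(("scene",S),("top",T)):
    hsv=cv2.cvtColor(im,cv2.COLOR_BGR2HSV);m=cv2.inRange(hsv,(20,150,60),(35,255,255))
    k,l,st,c=cv2.connectedComponentsWithStats(m)
    for i in range(1,k):
        if st[i,4]>60:
            # rectify to z=8 plane
            cs,_=cv2.findContours((l==i).astype(np.uint8),0,1);
            P=np.array([onz(n,q[0],8.)[:2] for q in cs[0]],np.float32)
            print(n,c[i].round(1),st[i,4],cv2.minAreaRect(P),cv2.boxPoints(cv2.minAreaRect(P)).round().tolist())
E
```

```text
scene [267.4 200.4] 310 ((438.9336853027344, -119.2291259765625), (82.3277359008789, 35.82545471191406), 29.712566375732422) [[394.0, -124.0], [412.0, -155.0], [484.0, -114.0], [466.0, -83.0]]
scene [332.2 210.4] 143 ((426.1322326660156, 56.815673828125), (35.857215881347656, 37.6947135925293), 14.807303428649902) [[404.0, 70.0], [414.0, 34.0], [448.0, 43.0], [439.0, 80.0]]
scene [315.3 306. ] 168 ((703.0721435546875, 75.28882598876953), (40.99046325683594, 32.60063171386719), 89.88319396972656) [[687.0, 55.0], [719.0, 55.0], [719.0, 96.0], [687.0, 96.0]]
top [242.  155.8] 76 ((707.3681030273438, 78.19007873535156), (12.5370512008667, 39.84479522705078), 0.11421544849872589) [[701.0, 98.0], [701.0, 58.0], [714.0, 58.0], [714.0, 98.0]]
top [322.2 266. ] 447 ((437.7420959472656, -119.71806335449219), (78.87198638916016, 36.02592086791992), 29.96121597290039) [[395.0, -124.0], [413.0, -155.0], [481.0, -116.0], [463.0, -84.0]]
top [249.7 270.6] 202 ((423.93695068359375, 56.84637451171875), (36.36803436279297, 36.68763732910156), 0.34958672523498535) [[406.0, 75.0], [406.0, 38.0], [442.0, 39.0], [442.0, 75.0]]
```

View pics/m1.png

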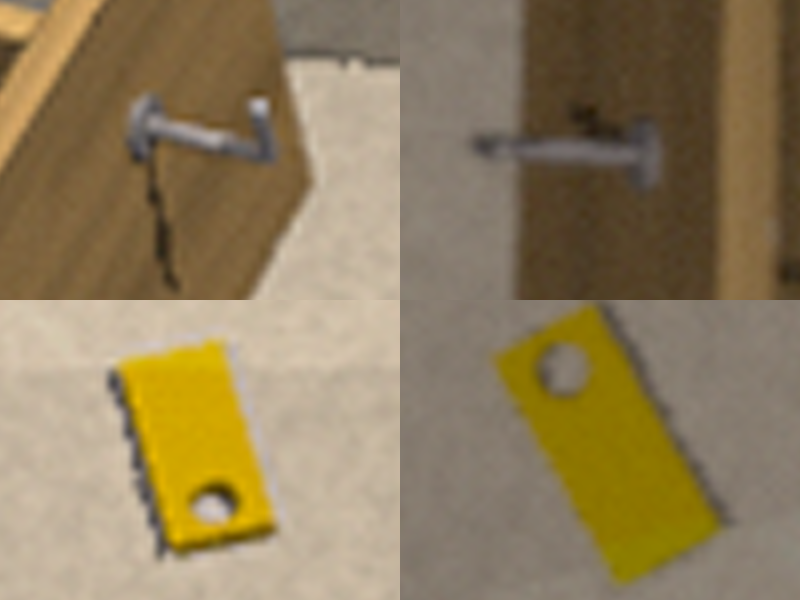

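View pics/m2.png

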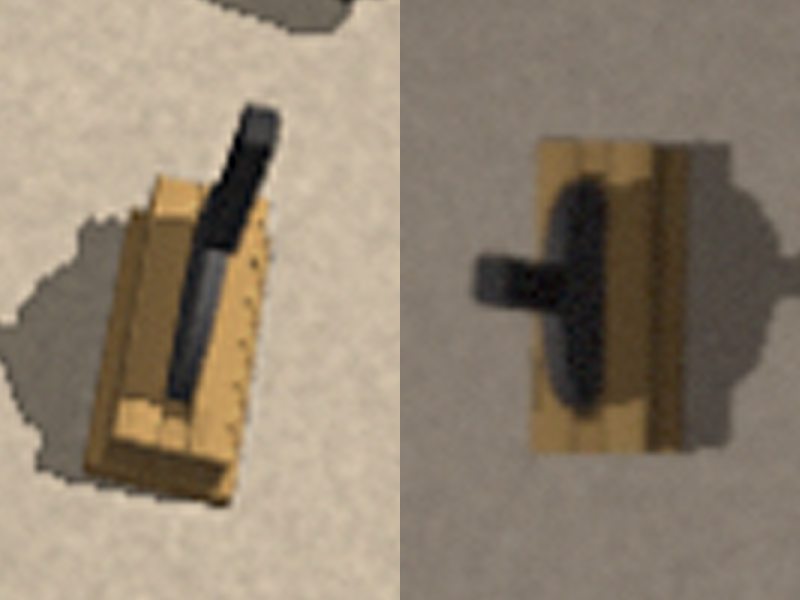

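```bash
python3 - <<'E'
from h import *
print("tip",onz("scene",(189.5,154.2),155),onz("top",(415.5,261.5),155),tri((189.5,154.2),(415.5,261.5)))
print("elbow",onz("scene",(190.1,160.3),130), "arm base",onz("scene",(176,157.2),130),onz("top",(435,262.4),130))
b=lambda x,y:(x/8+405-50,y/8+243.25)
# board front top edge: in top crop ~x=720 ; z=190
for y in(10,290): print("board front edge?",onz("top",b(720,y),190),onz("top",b(780,y),190))
t=lambda x,y:((x-400)/6+138.65,y/6+170); s=lambda x,y:(x/6+366.65,y/6+206)
print("handle top",tri(s(262,120),t(490,280)),"handle base",tri(s(225,243),t(560,283)))
for p in((538,140),(685,143),(533,452),(650,452),(580,140),(605,452)): print("holder",p,onz("top",t(*p),40))
for p in((120,402),(160,178),(268,200),(230,462)): print("holder scene",p,onz("scene",s(*p),40))
print(arm.get_state()["tcp_rot"])
E
```

```text
tip [ 451.943 -313.832  155.   ] [ 454.485 -307.94   155.   ] (array([ 455.337, -309.081,  159.616]), np.float64(4.762618799301196))
elbow [ 451.299 -316.924  130.   ] arm base [ 450.725 -355.934  130.   ] [ 451.672 -356.701  130.   ]
board front edge? [ 491.037 -359.4    190.   ] [ 491.113 -374.693  190.   ]
board front edge? [ 419.83  -358.073  190.   ] [ 419.923 -373.29   190.   ]
handle top (array([546.04 , 244.489, 182.781]), np.float64(0.5815544284312052)) handle base (array([548.52 , 244.552,  99.184]), np.float64(5.437088364269797))
holder (538, 140) [609.253 267.621  40.   ]
holder (685, 143) [608.235 208.421  40.   ]
holder (533, 452) [484.473 266.839  40.   ]
holder (650, 452) [484.706 220.084  40.   ]
holder (580, 140) [609.307 250.703  40.   ]
holder (605, 452) [484.617 238.059  40.   ]
holder scene (120, 402) [593.123 222.616  40.   ]
holder scene (160, 178) [484.802 223.317  40.   ]
holder scene (268, 200) [484.072 267.971  40.   ]
holder scene (230, 462) [608.255 267.956  40.   ]
[[ 0.892  0.453  0.   ]
 [ 0.453 -0.892  0.   ]
 [ 0.    -0.    -1.   ]]
```

The enlarged crops show the tag's hole end towards +x,+y (top crop (565,370)). The hook tip is at scene (189.5,154) / top (415.5,261.5), and the handle top is at scene (410,226) / top (154,217). So the tag centre is about (438,-119.5) with a yaw of 30°, and the hook tip is about (452,-313). I'm moving towards the tag now.

>>> step_arm:
  plan:
    - [[0.7,-0.82,0,0,0,0,0.2],[0.7,-0.82,0,0,0,0,0.2],[0.7,-0.82,0,0,0,0,0.2],[0.7,-0.82,0,0,0,0,0.2],[0.7,-0.82,0,0,0,0,0.2]]

```text
time: 1.9
tool_pos: [344.2, -443.3, 231.7]
tcp_rot: [[0.891, 0.455, 0.0], [0.455, -0.891, -0.001], [-0.0, 0.001, -1.0]]
force: [-0.3, -1.1, -0.4]
opening: 51.4
grasp_force: 0.0
```

>>> step_arm:
  plan:
    - [[0.7,-0.82,0,0,0,0,0.2],[0.7,-0.82,0,0,0,0,0.2],[0.7,-0.82,0,0,0,0,0.2],[0.7,-0.82,0,0,0,0,0.2],[0.7,-0.82,0,0,0,0,0.2]]

```text
time: 2.4
tool_pos: [382.0, -287.7, 231.9]
tcp_rot: [[0.891, 0.454, 0.001], [0.454, -0.891, -0.002], [-0.0, 0.002, -1.0]]
force: [-0.3, -0.9, -0.2]
opening: 51.0
grasp_force: 0.0
```

>>> step_arm:
  plan:
    - [[0.7,-0.82,0.74,0,0,-0.052,0.2],[0.7,-0.82,0.74,0,0,-0.052,0.2],[0.7,-0.82,0.74,0,0,-0.052,0.2],[0.7,-0.82,0.74,0,0,-0.052,0.2],[0.7,-0.82,0.74,0,0,-0.052,0.2],[0.7,-0.82,0.74,0,0,-0.052,0.2]]

```text
time: 3.0
tool_pos: [419.9, -131.5, 120.0]
tcp_rot: [[0.866, 0.501, -0.001], [0.501, -0.866, -0.001], [-0.001, 0.0, -1.0]]
force: [0.2, -0.1, -0.8]
opening: 51.2
grasp_force: 0.0
```

>>> step_arm:
  plan:
    - [[0.011,-0.009,0.4,0,0,0,0.1],[0.011,-0.009,0.72,0,0,0,0.1],[0.011,-0.009,0.76,0,0,0,0.1],[0.011,-0.009,0.78,0,0,0,0.1],[0.011,-0.009,0.78,0,0,0,0.1]]

```text
time: 3.5
tool_pos: [421.5, -130.6, 4.3]
tcp_rot: [[0.867, 0.499, 0.002], [0.499, -0.867, -0.001], [0.001, 0.002, -1.0]]
force: [-0.5, 0.0, -0.2]
opening: 47.1
grasp_force: 0.0
```

```bash
python3 - <<'E'
from h import *
from scipy.optimize import minimize
S=cv2.imread("pics/scene0.png");T=cv2.imread("pics/top0.png")
a=np.linspace(0,2*np.pi,48)
disc=np.array([[s*4,45*np.cos(t),45*np.sin(t)] for s in(-1,1) for t in a])
han=np.array([[s*7,y*9,z] for s in(-1,1) for y in(-1,1) for z in(43,123)])
def pose(p,q):
    x,y,l,w=q; z=np.array([np.sin(w),np.sin(l),0]);z[2]=np.sqrt(1-z@z)
    yw=q[3]*0
    X=np.array([0,1,0])-z*z[1];X/=np.linalg.norm(X);Y=np.cross(z,X)
    return np.array([x,y,57])+p@np.array([X,Y,z])
def ren(n,q):
    k=8;m=np.zeros((420*4,560*4),np.uint8)
    for P in(disc,han):
        h=cv2.convexHull(px(n,pose(P,q)).astype(np.float32))
        cv2.fillConvexPoly(m,np.round((h+.5)*4*16).astype(np.int32),255,shift=4)
    return cv2.resize(m,(560,420),interpolation=cv2.INTER_AREA)/255.
obs={}
for n,im,(u,v) in(("scene",S,(402,250)),("top",T,(168,218))):
    g=im.max(2).astype(float);w=np.zeros(g.shape,bool);w[v-34:v+30,u-22:u+(16 if n=="top" else 22)]=1
    o=np.clip((85-g)/30,0,1)*w; obs[n]=(o,w);print(n,o.sum())
def cost(q):
    return sum(np.abs(ren(n,q)-o)[w].sum() for n,(o,w) in obs.items())
best=min((minimize(cost,[546,y0,l0,0],method="Nelder-Mead",options=dict(initial_simplex=np.array([546,y0,l0,0])+np.vstack([np.zeros(4),np.diag([6,4,.06,.05])]),maxfev=400)) for y0 in(238,245) for l0 in(-.05,.05)),key=lambda r:r.fun)
print(best.x,best.fun)
for l in np.arange(-.1,.11,.04):
    r=minimize(lambda q:cost([q[0],q[1],l,q[2]]),[546,243,0],method="Nelder-Mead",options=dict(initial_simplex=np.array([[546,243,0],[551,243,0],[546,247,0],[546,243,.04]]),maxfev=200));print(l,r.x,r.fun)
q=best.x
print("grip",pose(np.array([[0,0,88.]]),q))
out=[]
for n,im,(u,v) in(("scene",S,(402,250)),("top",T,(168,218))):
    im=im.copy();d=np.hstack([im[v-40:v+40,u-30:u+30],cv2.merge([(obs[n][0]*255).astype(np.uint8)]*2+[(ren(n,q)*255).astype(np.uint8)])[v-40:v+40,u-30:u+30]]);out.append(cv2.resize(d,None,fx=3.3,fy=3.3,interpolation=0))
cv2.imwrite("pics/fit.png",np.hstack(out))
E
```

```text
scene 258.0
top 624.3333333333334
[546.549 244.243  -0.023   0.006] 331.69803921568626
-0.1 [546.038 245.136   0.007] 476.77647058823527Traceback (most recent call last):
  File "<stdin>", line 27, in <module>
    res = _minimize_neldermead(fun, x0, args, callback, bounds=bounds,
                               **options)
    fxcc = func(xcc)
    fx = function(np.copy(x), *(wrapper_args + args))
  File "<stdin>", line 27, in <lambda>
  File "<stdin>", line 23, in cost
  File "<stdin>", line 23, in <genexpr>
  File "<stdin>", line 15, in ren
  File "h.py", line 7, in px
    m,R,t=cam(n);c=(R@np.atleast_2d(P).T).T+t
          ~~~^^^
  File "h.py", line 5, in cam
    m=arm.camera_model(n);return m,np.array(m["R"]),np.array(m["t"])
ValueError: time passes only in moves, steps and waits
```

>>> step_arm:
  plan:
    - [[0,0.0,0.02,0,0,0,0.1],[0,0,0.03,0,0,0,-0.05],[0,0,0.03,0,0,0,-0.4],[0,0,0.03,0,0,0,-0.4],[0,0,0.03,0,0,0,-0.4]]
  force: 40

```text
time: 4.0
tool_pos: [421.5, -129.1, 0.2]
tcp_rot: [[0.866, 0.501, 0.003], [0.501, -0.865, -0.002], [0.001, 0.003, -1.0]]
force: [-1.2, -2.0, 6.5]
opening: 34.7
grasp_force: 40.4
```

>>> step_arm:
  plan:
    - [[0,0,-0.2,0,0,0,-0.4],[0,0,-0.5,0,0,0,-0.4],[0,0,-0.8,0,0,0,-0.4],[0,0,-1,0,0,0,-0.4],[0,0,-1,0,0,0,-0.4]]

```text
time: 4.5
tool_pos: [423.0, -129.5, 154.0]
tcp_rot: [[0.865, 0.501, 0.009], [0.501, -0.865, -0.005], [0.006, 0.009, -1.0]]
force: [0.7, 0.2, -0.2]
opening: 34.7
grasp_force: 40.2
```

>>> step_arm:
  plan:
    - [[0,0,-0.27,0,0,0.14,-0.4],[0,0.1,-0.27,0,0,0.28,-0.4],[0,0.2,-0.27,0,0,0.42,-0.4],[0,0.3,-0.27,0,0,0.56,-0.4],[0,0.3,-0.27,0,0,0.7,-0.4],[0,0.3,-0.27,0,0,0.84,-0.4],[0,0.3,-0.27,0,0,1,-0.4],[0,0.3,-0.27,0,0,1,-0.4],[0,0.3,-0.27,0,0,1,-0.4]]

```text
time: 5.4
tool_pos: [442.1, -166.7, 188.0]
tcp_rot: [[0.868, -0.497, -0.002], [-0.497, -0.868, 0.001], [-0.002, -0.0, -1.0]]
force: [-0.7, 0.1, -1.3]
opening: 34.9
grasp_force: 40.2
```

>>> step_arm:
  plan:
    - [[0.1,0.1,0,0,0,0.14,-0.4],[0.2,0.2,0,0,0,0.28,-0.4],[0.3,0.3,0,0,0,0.42,-0.4],[0.393,0.4,0,0,0,0.56,-0.4],[0.393,0.5,0,0,0,0.7,-0.4],[0.393,0.551,0,0,0,0.84,-0.4],[0.393,0.551,0,0,0,1,-0.4],[0.393,0.551,0,0,0,1,-0.4],[0.393,0.551,0,0,0,1,-0.4]]

```text
time: 6.3
tool_pos: [452.4, -268.0, 188.9]
tcp_rot: [[0.005, -1.0, -0.0], [-1.0, -0.005, 0.0], [-0.0, 0.0, -1.0]]
force: [-0.3, -1.1, 0.5]
opening: 34.1
grasp_force: 40.2
```

```bash
python3 - <<'E'
from h import *
import pickle
pickle.dump({n:arm.camera_model(n) for n in("scene","top")},open("cam.pkl","wb"))
S=shot("scene","s1.png");T=shot("top","t1.png")
def crop(im,u,v,w=50,h=75,s=8):
    M=np.array([[s,0,-(u-w/2)*s],[0,s,-(v-h/2)*s]],float);return cv2.warpAffine(im,M,(int(w*s),int(h*s)),flags=cv2.INTER_CUBIC)
cv2.imwrite("pics/m3.png",np.hstack([crop(S,195,150),crop(T,410,262)]))
print(arm.get_state()["tool_pos"],arm.get_state()["qpos"])
for n,im in(("scene",S),("top",T)):
    print(n,"expected tip px",px(n,[452,-313,155]))
    hsv=cv2.cvtColor(im,cv2.COLOR_BGR2HSV);m=cv2.inRange(hsv,(20,150,50),(35,255,255))
    k,l,st,c=cv2.connectedComponentsWithStats(m)
    for i in range(1,k):
        if st[i,4]>40:
            cs,_=cv2.findContours((l==i).astype(np.uint8),0,1);P=np.array([onz(n,q[0],196.)[:2] for q in cs[0]],np.float32)
            print(c[i].round(1),st[i,4],P.min(0),P.max(0))
E
sed -i 's/^def cam(n):/import pickle,os\nCM=pickle.load(open("cam.pkl","rb"))\ndef cam(n):/; s/m=arm.camera_model(n);return/m=CM[n];return/' h.py
```

```text
[ 452.492 -267.917  189.129] [-0.728 -0.004  1.98   0.     1.165  2.41 ]
scene expected tip px [[189.801 154.28 ]]
[185.8 147.7] 99 [ 447.321 -328.349] [ 477.401 -281.145]
[208.5 147.1] 115 [ 433.575 -276.38 ] [ 474.638 -244.98 ]
[332.2 210.4] 143 [542.143  56.018] [573.955  87.524]
[315.  305.9] 177 [773.654  70.196] [800.479 104.045]
top expected tip px [[417.914 262.692]]
[242.5 155.6] 83 [668.211  42.164] [685.064  75.542]
[392.9 258.5] 61 [ 448.931 -259.733] [ 471.282 -245.363]
[249.6 270.6] 198 [420.895  25.588] [451.394  56.359]
```

View pics/m3.png

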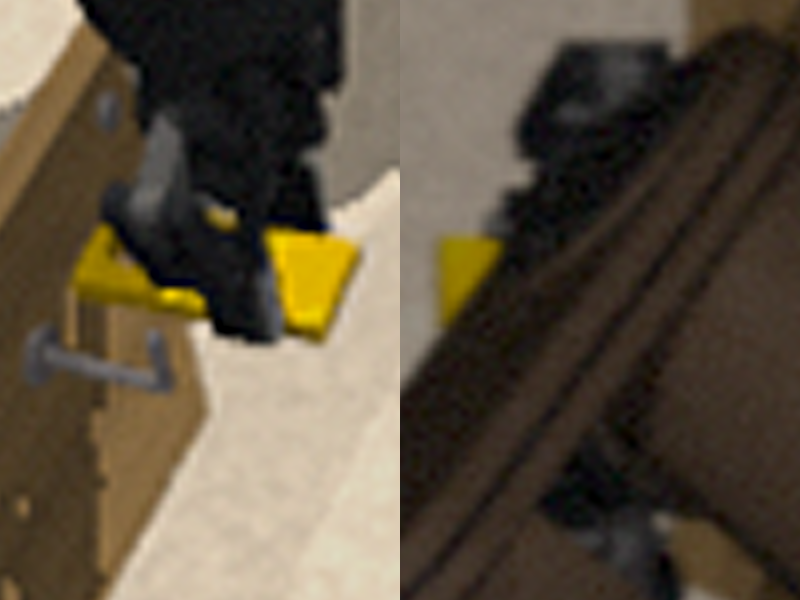

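The picture shows the tag held at the hook, with the hole end to the left at crop (110,255) and the hook tip below it at scene (189.4,154.4). I'll compare the tag's pose with its model.

```bash
python3 - <<'E'
from h import *
from scipy.optimize import least_squares
c=np.array([452.4,-287,193.])
for nm,p in(("farR top",[-18,40,4]),("nearR bot",[18,40,-4]),("nearR top",[18,40,4]),("nearL top",[18,-40,4]),("nearL bot",[18,-40,-4]),("farL top",[-18,-40,4])):
    print(nm,((px("scene",c+p)[0]-[170,112.5])*8).round())
E
```

```text
farR top [359. 242.]
nearR bot [321. 345.]
nearR top [318. 328.]
nearL top [ 70. 277.]
nearL bot [ 75. 295.]
farL top [114. 193.]
```

>>> step_arm:
  plan:
    - [[0,0,0.1,0,0,0,-0.4],[0,0,0.2,0,0,0,-0.4],[0,0,0.25,0,0,0,-0.4],[0,0,0.3,0,0,0,-0.4],[0,0,0.3,0,0,0,-0.4]]

```text
time: 6.9
tool_pos: [451.7, -267.5, 142.4]
tcp_rot: [[0.001, -1.0, -0.003], [-1.0, -0.001, 0.002], [-0.002, 0.002, -1.0]]
force: [-0.7, 0.4, 0.4]
opening: 34.7
grasp_force: 40.2
```

>>> step_arm:
  plan:
    - [[0,0,0.03,0,0,0,-0.4],[0,0,0.055,0,0,0,-0.4],[0,0,0.055,0,0,0,-0.4]]

```text
time: 7.2
tool_pos: [452.3, -268.1, 135.7]
tcp_rot: [[0.001, -1.0, -0.0], [-1.0, -0.001, 0.0], [-0.0, 0.0, -1.0]]
force: [0.5, -0.4, -0.1]
opening: 34.2
grasp_force: 40.2
```

```bash
python3 - <<'E'
from h import *
S=shot("scene","s2.png")
def crop(im,u,v,w=50,h=75,s=8):
    M=np.array([[s,0,-(u-w/2)*s],[0,s,-(v-h/2)*s]],float);return cv2.warpAffine(im,M,(int(w*s),int(h*s)),flags=cv2.INTER_CUBIC)
cv2.imwrite("pics/m4.png",crop(S,195,155))
print(arm.get_state()["force"])
E
```

```text
[ 0.628 -0.714  0.115]
```

View pics/m4.png

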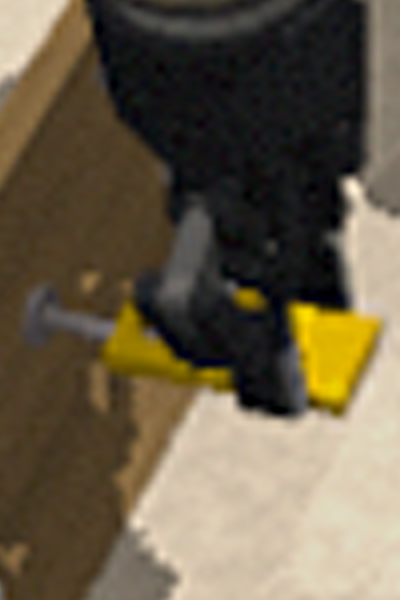

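The arm's wire now passes behind and above the tag at crop (80,320). The tip no longer shows below the tag and there is no force, so the hole is round the tip. I'm letting go.

>>> step_arm:
  plan:
    - [[0,0,0,0,0,0,0.6],[0,0,0,0,0,0,0.6],[0,0,0,0,0,0,0.6],[0,0,0,0,0,0,0.6],[-0.05,0,-0.1,0,0,0,0.6],[-0.1,0,-0.4,0,0,0,0.6],[-0.15,0,-0.7,0,0,0,0.6],[-0.2,0,-0.9,0,0,0,0.6]]

```text
time: 8.05
tool_pos: [453.3, -238.1, 276.1]
tcp_rot: [[0.001, -1.0, 0.004], [-1.0, -0.001, -0.003], [0.003, -0.004, -1.0]]
force: [0.4, -0.3, 0.5]
opening: 68.7
grasp_force: 0.0
```

```bash
python3 - <<'E'
from h import *
from scipy.optimize import minimize
N=shot("scene","s3.png")
def crop(im,u,v,w=50,h=75,s=8):
    M=np.array([[s,0,-(u-w/2)*s],[0,s,-(v-h/2)*s]],float);return cv2.warpAffine(im,M,(int(w*s),int(h*s)),flags=cv2.INTER_CUBIC)
S=cv2.imread("pics/scene0.png");T=cv2.imread("pics/top0.png")
a=np.linspace(0,2*np.pi,40)
disc=np.array([[s*4,45*np.cos(t),45*np.sin(t)] for s in(-1,1) for t in a])
han=np.array([[s*7,y*9,z] for s in(-1,1) for y in(-1,1) for z in(43,123)])
def pose(p,q):
    x,y,l,w=q; z=np.array([0,np.sin(l),np.cos(l)]);X=np.array([-np.sin(w),np.cos(w),0]);X-=z*(X@z);X/=np.linalg.norm(X)
    return np.array([x,y,57])+p@np.array([X,np.cross(z,X),z])
def ren(n,q):
    m=np.zeros((1680,2240),np.uint8)
    for P in(disc,han):
        h=cv2.convexHull(px(n,pose(P,q)).astype(np.float32));cv2.fillConvexPoly(m,np.round((h+.5)*64).astype(np.int32),255,shift=4)
    return cv2.resize(m,(560,420),interpolation=cv2.INTER_AREA)/255.
# threshold per camera; windows exclude cast shadow
W={"scene":(S,slice(215,278),slice(390,416),75),"top":(T,slice(190,250),slice(146,173),55)}
obs={n:np.clip((th+12-im[a,b].max(2).astype(float))/24,0,1) for n,(im,a,b,th) in W.items()}
cost=lambda q:sum(np.abs(ren(n,q)[W[n][1],W[n][2]]-obs[n]).sum() for n in W)
for l in np.arange(-.12,.13,.04):
    f=lambda q:cost([q[0],q[1],l,q[2]])
    r=minimize(f,[546,243,0],method="Nelder-Mead",options=dict(initial_simplex=np.array([[546,243,0],[551,243,0],[546,247,0],[546,243,.06]]),maxfev=80));print(l.round(2),r.x,r.fun)
    if l<-.11 or r.fun<best[1]: best=([r.x[0],r.x[1],l,r.x[2]],r.fun)
q=best[0];out=[]
for n,(im,a,b,_) in W.items():
    d=cv2.merge([(obs[n]*255).astype(np.uint8)]*2+[(ren(n,q)[a,b]*255).astype(np.uint8)])
    out.append(cv2.copyMakeBorder(cv2.resize(np.vstack([im[a,b],d])if 0 else np.hstack([im[a,b],d]),None,fx=3.6,fy=3.6,interpolation=0),0,600-int(round(3.6*d.shape[0])),0,0,cv2.BORDER_CONSTANT))
print("grip",pose(np.array([[0,0,88.]]),q))
cv2.imwrite("pics/m5.png",np.hstack([crop(N,190,165)]+out)[:, :800])
E
```

```text
-0.12 [546.713 244.402  -0.019] 324.39950980392155
-0.08 [546.796 244.314   0.001] 240.62107843137255
-0.04 [547.851 243.937  -0.021] 177.87107843137255
0.0 [547.251 242.793  -0.04 ] 170.9887254901961
0.04 [547.68  240.758  -0.077] 238.39950980392157
0.08 [547.747 237.299  -0.16 ] 316.9524509803921
0.12 [548.724 233.252  -0.304] 366.11323529411766
grip [[547.251 242.793 145.   ]]
```

View pics/m5.png

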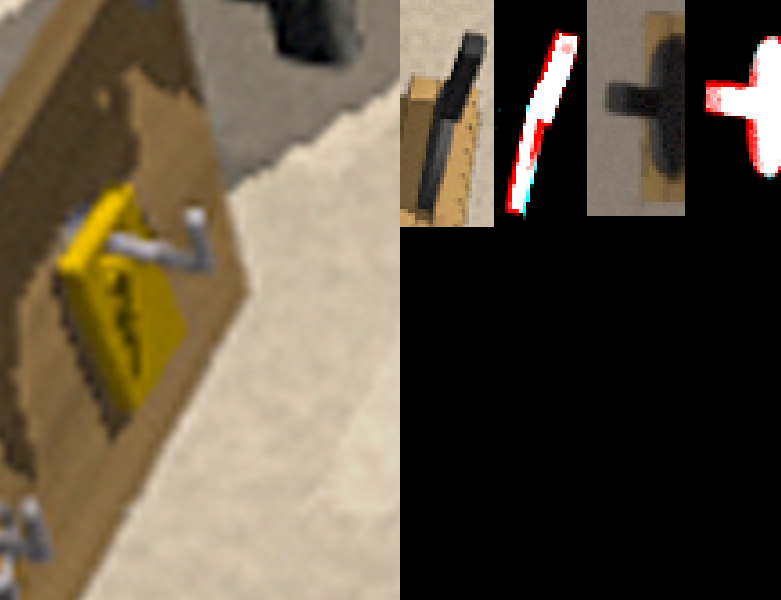

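The tag hangs on the empty hook's arm (crop (110,245)) and the key ring is untouched. The model fit puts the mirror's grip point at about (547.5,242,145), with about 1° of lean. I'm moving to the mirror and turning the wrist through 270° on the way.

>>> step_arm:
  plan:
    - [[-0.3,0,0,0,0,-0.14,0.2],[-0.6,0,0,0,0,-0.28,0.2],[-0.8,0,0,0,0,-0.42,0.2],[-1,0,0,0,0,-0.56,0.2],[-1,0,0,0,0,-0.7,0.2],[-1,0,0,0,0,-0.84,0.2],[-1,0,0,0,0,-1,0.2],[-1,0,0,0,0,-1,0.2]]

```text
time: 8.9
tool_pos: [452.3, -87.7, 271.9]
tcp_rot: [[0.867, -0.498, 0.001], [-0.498, -0.867, -0.0], [0.001, -0.0, -1.0]]
force: [-0.1, -0.7, 0.3]
opening: 51.3
grasp_force: 0.0
```

>>> step_arm:
  plan:
    - [[-0.1,-0.25,0,0,0,-0.14,0.2],[-0.2,-0.5,0,0,0,-0.28,0.2],[-0.3,-0.75,0,0,0,-0.42,0.2],[-0.375,-0.915,0,0,0,-0.56,0.2],[-0.375,-0.915,0,0,0,-0.7,0.2],[-0.375,-0.915,0,0,0,-0.84,0.2],[-0.375,-0.915,0,0,0,-1,0.2],[-0.375,-0.915,0,0,0,-1,0.2]]

```text
time: 9.7
tool_pos: [472.1, 59.0, 271.5]
tcp_rot: [[0.866, 0.499, 0.0], [0.499, -0.866, 0.0], [0.0, 0.0, -1.0]]
force: [-0.5, -0.4, -0.1]
opening: 51.1
grasp_force: 0.0
```

>>> step_arm:
  plan:
    - [[0.2,-0.2,0,0,0,-0.14,0.2],[0.35,-0.4,0,0,0,-0.28,0.2],[0.5,-0.55,0,0,0,-0.42,0.2],[0.607,-0.65,0,0,0,-0.56,0.2],[0.607,-0.65,0,0,0,-0.7,0.2],[0.607,-0.65,0,0,0,-0.84,0.2],[0.607,-0.65,0,0,0,-1,0.2],[0.607,-0.65,0,0,0,-1,0.2]]

```text
time: 10.5
tool_pos: [502.2, 188.8, 271.3]
tcp_rot: [[0.003, 1.0, 0.0], [1.0, -0.003, 0.0], [0.0, 0.0, -1.0]]
force: [0.5, -1.0, 0.6]
opening: 51.7
grasp_force: 0.0
```

>>> step_arm:
  plan:
    - [[0.1,0.1,0,0,0,-0.14,0.2],[0.2,0.2,0,0,0,-0.28,0.2],[0.333,0.267,0,0,0,-0.42,0.2],[0.333,0.267,0,0,0,-0.56,0.2],[0.333,0.267,0,0,0,-0.7,0.2],[0.333,0.267,0,0,0,-0.84,0.2],[0.333,0.267,0,0,0,-1,0.2],[0.333,0.267,0,0,0,-1,0.2]]

```text
time: 11.3
tool_pos: [542.2, 238.6, 271.2]
tcp_rot: [[-0.864, 0.503, -0.0], [0.503, 0.864, 0.0], [0.0, 0.0, -1.0]]
force: [-0.2, -0.3, -0.8]
opening: 51.6
grasp_force: 0.0
```

>>> step_arm:
  plan:
    - [[0,0,0,0,0,-0.14,0.0],[0,0,0,0,0,-0.28,0.0],[0,0,0,0,0,-0.42,0.0],[0,0,0,0,0,-0.5,0.0],[0,0,0,0,0,-0.5,0.0],[0,0,0,0,0,-0.5,0.0]]

```text
time: 11.9
tool_pos: [542.2, 238.6, 271.1]
tcp_rot: [[-1.0, 0.005, -0.0], [0.005, 1.0, 0.0], [0.0, 0.0, -1.0]]
force: [-0.4, 0.4, 0.1]
opening: 42.4
grasp_force: 0.0
```

>>> step_arm:
  plan:
    - [[-0.035,0.023,0.25,0,0,0.025,0.0],[-0.035,0.023,0.5,0,0,0.025,0.0],[-0.035,0.023,0.75,0,0,0.025,0.0],[-0.035,0.023,0.967,0,0,0.025,0.0],[-0.035,0.023,0.967,0,0,0.025,0.0]]
  force: 60

```text
time: 12.4
tool_pos: [543.5, 241.1, 120.1]
tcp_rot: [[-1.0, 0.029, -0.011], [0.029, 1.0, -0.003], [0.011, -0.003, -1.0]]
force: [-1.0, -0.1, 0.1]
opening: 42.7
grasp_force: 0.0
```

>>> step_arm:
  plan:
    - [[0,0,0,0,0,0,-0.3],[0,0,0,0,0,0,-0.5],[0,0,0,0,0,0,-0.6],[0,0,0,0,0,0,-1],[0,0,0,0,0,0,-1],[0,0,0,0,0,0,-1]]

```text
time: 13.0
tool_pos: [549.2, 243.1, 128.9]
tcp_rot: [[-1.0, 0.026, 0.005], [0.026, 1.0, 0.002], [-0.005, 0.002, -1.0]]
force: [-0.2, 2.2, 6.0]
opening: 13.2
grasp_force: 59.3
```

>>> step_arm:
  plan:
    - [[0,0,-0.05,0,0,0,-1],[0,0,-0.13,0,0,0,-1],[0,0,-0.23,0,0,0,-1],[0,0,-0.38,0,0,0,-1],[0,0,-0.6,0,0,0,-1],[0,0,-0.8,0,0,0,-1],[0,0,-1,0,0,0,-1],[0,0,-1,0,0,0,-1]]
  force: 80

```text
time: 13.8
tool_pos: [549.9, 241.9, 283.3]
tcp_rot: [[-1.0, 0.026, 0.011], [0.026, 1.0, 0.0], [-0.011, 0.001, -1.0]]
force: [0.6, 0.4, -0.6]
opening: 13.1
grasp_force: 78.1
```

>>> step_arm:
  plan:
    - [[0,-0.1,0,0,0,0.1,-1],[0,-0.25,0,0,0,0.2,-1],[0,-0.4,0,0,0,0.3,-1],[0,-0.55,0,0,0,0.4,-1],[0,-0.7,0,0,0,0.5,-1],[0,-0.85,0,0,0,0.6,-1],[0,-1,0,0,0,0.7,-1],[0,-1,0,0,0,0.75,-1]]

```text
time: 14.6
tool_pos: [542.8, 89.2, 275.0]
tcp_rot: [[-0.684, 0.729, -0.003], [0.729, 0.684, -0.003], [-0.0, -0.004, -1.0]]
force: [0.1, -0.7, -1.6]
opening: 13.0
grasp_force: 78.1
```

>>> step_arm:
  plan:
    - [[-0.1,-0.1,0,0,0,0.1,-1],[-0.2,-0.2,0,0,0,0.2,-1],[-0.3,-0.3,0,0,0,0.3,-1],[-0.4,-0.43,0,0,0,0.4,-1],[-0.4,-0.43,0,0,0,0.5,-1],[-0.4,-0.43,0,0,0,0.6,-1],[-0.4,-0.43,0,0,0,0.7,-1],[-0.4,-0.43,0,0,0,0.725,-1],[-0.4,-0.43,0,0,0,0.725,-1]]

```text
time: 15.5
tool_pos: [537.6, 4.0, 275.3]
tcp_rot: [[-0.002, 1.0, -0.002], [1.0, 0.002, -0.001], [-0.001, -0.002, -1.0]]
force: [-0.2, -0.2, -1.1]
opening: 12.7
grasp_force: 78.3
```

```bash
python3 - <<'E'
from h import *
s=arm.get_state()
for k in("qpos","tool_pos","tcp_rot","force","moment"): print(k,np.array(s[k]))
E
```

```text
qpos [-0.181 -0.05   1.864 -0.001  1.329 -0.182]
tool_pos [537.624   4.037 275.348]
tcp_rot [[-0.002  1.    -0.002]
 [ 1.     0.002 -0.001]
 [-0.001 -0.002 -1.   ]]
force [-0.228 -0.164 -1.084]
moment [ 0.063 -0.02  -0.021]
```

>>> step_arm:
  plan:
    - [[0,0,0,-0.08,0,0,-1],[0,0,0.03,-0.18,0,0,-1],[0,0,0.06,-0.28,0,0,-1],[0,0,0.09,-0.38,0,0,-1],[-0.027,0.013,0.12,-0.48,0,0,-1],[-0.027,0.013,0.16,-0.58,0,0,-1],[-0.027,0.013,0.16,-0.68,0,0,-1],[-0.027,0.013,0.16,-0.75,0,0,-1],[-0.027,0.013,0.16,-0.75,0,0,-1],[-0.027,0.013,0.16,-0.75,0,0,-1]]

```text
time: 16.5
tool_pos: [539.9, 0.3, 251.9]
tcp_rot: [[-0.002, 0.708, 0.706], [1.0, 0.002, 0.001], [-0.001, 0.706, -0.708]]
force: [0.5, -0.2, -0.8]
opening: 13.2
grasp_force: 78.5
```

```bash
python3 - <<'E'
from h import *
S=shot("scene","s4.png");T=shot("top","t4.png")
s=arm.get_state()
p=np.array(s["tool_pos"]);R=np.array(s["tcp_rot"])
d=p+R[:,2]*72;print(p,R,s["time"],"disc",d,s["joint_velocities"])
a=np.linspace(0,2*np.pi,60)
ring=d+np.array([R[:,1]*4+R[:,0]*45*np.cos(t)+R[:,2]*45*np.sin(t) for t in a])
for n,im in(("scene",S),("top",T)):
    c=px(n,d)[0];M=np.array([[4,0,-(c[0]-50)*4],[0,4,-(c[1]-75)*4]])
    i=cv2.warpAffine(im,M,(400,600))
    q=((px(n,ring)-c+[50,75])*4).astype(np.int32);
    for u in q: cv2.circle(i,tuple(map(int,u)),1,(0,255,0),-1)
    if n=="scene":A=i
cv2.imwrite("pics/m6.png",np.hstack([A,i]))
E
```

```text
[540.828   0.14  253.103] [[-0.001  0.707  0.707]
 [ 1.     0.002  0.   ]
 [-0.001  0.707 -0.707]] 16.6 disc [591.75    0.163 202.203] [ 0.001  0.005 -0.006  0.008 -0.005 -0.005]
```

View pics/m6.png

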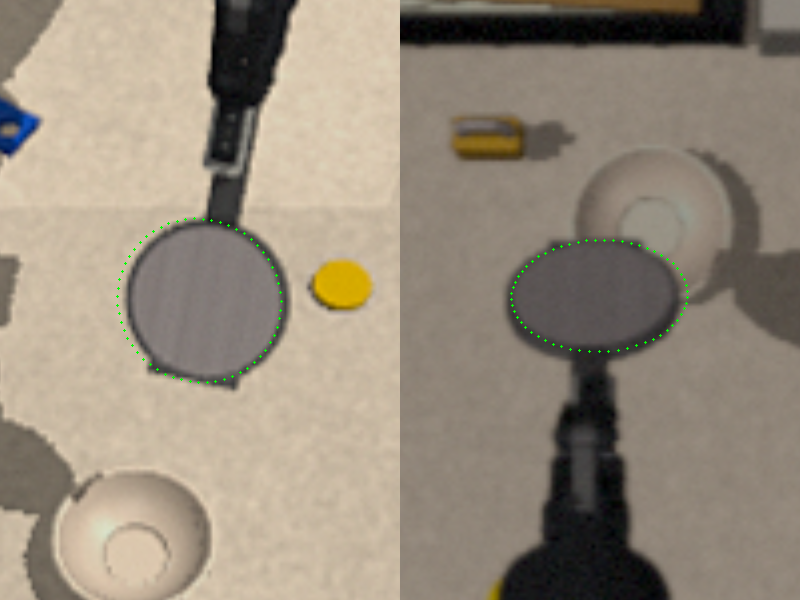

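View pics/s4.png

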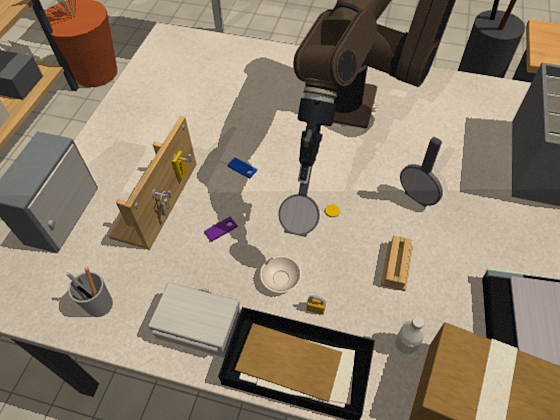

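The scene picture shows the steel face towards the visitor side and tipped up, at scene (299,214), within about 4 mm of the predicted outline. The tag hangs on its hook at (180,165). The holder is empty and everything else is where it was, so I'm handing in.

```bash
python3 -c "
from station import arm
print(arm.hand_in())"
```

```text
the job is handed in; nothing more can be done
None
```

I handed the job in at about 16.6 s: the yellow tag hangs on the empty hook, and the arm is holding the mirror handle up, disc about 20 cm above the table, steel face to the visitor and tipped back about 45°, with nothing else visibly disturbed in the last picture.

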